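# Change the table caddy over from breakfast to lunch

### The job

Change the wooden table caddy over for lunch: take the jam jar out of it and stand it with the breakfast things, on the empty end of the white tray; then put the mustard jar where the jam stood, the pepper mill into the compartment at the other end and the red-capped spice jar into the narrow middle one. Everything must end upright and fully down, set down gently. Leave the green-capped spice jar, the cup and the glass of juice as they are, and do not shove the caddy about.

Things in the scene. Friction and masses are not known exactly. Their poses are not given: they have to be found in the camera images.
- caddy: Loose pale-wood caddy, 1.4 kg, 90 (its x) by 240 mm (its y); long axis within 0.45 rad of world y. Origin: centre of underside, z up. 3 open compartments in a row, 78 mm along x: wide, y = -0.075 m, 78 mm along y, holds the jam at first; narrow, y = +0.001, 62 mm; wide, y = +0.076, 76 mm. Heights over origin: their floor 9 mm, long walls and partitions 36 mm, end panels 70 mm. Walls 6 mm thick.
- tray: White oval tray with end handles, 226 (its x) by 386 mm (its y), rim 43 mm high; does not move. Flat floor 3 mm thick, about 150 by 280 mm. Its +y end points towards the robot (within 0.2 rad of world -x) and is empty. Origin: on the underside in the middle of that empty end, 85 mm from the tray's middle. Cup and glass of juice stand on its far half, about 170 mm from the origin.
- jam: Closed glass jar of red jam with a grey-white lid, 61 mm across, 90 mm tall, about 0.24 kg; starts in the caddy. Origin: centre of its underside; z up the jar.
- mustard: Closed glass jar of pale yellow mustard with a yellow lid, 57 mm across, 85 mm tall, about 0.22 kg. Origin: centre of its underside; z up the jar.
- pepper: Glass pepper mill with a steel-grey head and dark grey filling, 56 mm across, 123 mm tall, about 0.34 kg, standing clear at the front of the worktop (not one at the back wall). The head (88 to 123 mm up, 52 mm across) does not turn and may be gripped. Origin: centre of its underside; z up.
- spice_red: Spice jar with a red cap, 45 mm across, 106 mm tall, about 0.11 kg. Origin: centre of its underside; z up.
- spice_green: Look-alike spice jar with a green cap, 44 mm across, 99 mm tall, about 0.11 kg; not wanted, stays where it is. Origin: centre of its underside.
- cup: White cup of tea, 71 mm across and 62 mm high, with a ring handle; stands on the far half of the tray and stays there. Origin: on its underside.
- juice: Glass of orange juice, 69 mm across, 100 mm tall; stands on the far half of the tray and stays there. Origin: centre of its underside. (Wall cabinets overhang the back of the worktop from x = 0.60 m on, underside at z = 0.49 m: keep the wrist clear of them.)
There are look-alikes about, which are no part of the job. What is shaped like the spice_red but blue is not meant.

How it is judged:
By the outcome, as a careful person would: the job done as asked, in the order asked, and still so for the second after the job is handed in, with the robot touching nothing.
It also fails if it takes over 104 s, if anything falls off the work surface, if the arm or the gripper's body presses on something with over 40 N, if the wrist force passes 120 N, or if a joint passes its speed limit or range.

### The arm

A 6-joint arm with a two-finger parallel gripper is mounted at the origin on a cart in front of the work surface, level with it; the furniture and walls round the work are solid. World frame = base frame: x ahead of the robot, y to its left, z up, the work surface at z = 0. Lengths are in m, angles in rad, forces in N, time in s.
With the tool pointing down it reaches from about 0.325 to 0.9 m from the base axis. Payload 6.1 kg.
Tool frame: the origin (TCP) lies at the very end of the fingers, on their centre line; the grasp point (between the pads) lies manip.pinch_z behind it (manip.pinch_z is the distance from the TCP to the grasp point, in m); z points along the fingers, y is the line along which they close (so a half turn about z gives the same grasp; the last joint's range is limited). The gripper opens to 85 mm and grips with 20 to 120 N. Pads are 22 mm wide; open, the fingers measure 114 mm over their backs; the gripper's body (76 mm by 85 mm) begins 54 mm behind the grasp point. The pads swing forward as they close: fully open they stand 13 mm farther back than shut.
Start: joints at [-1.3, 0.22, 1.526, -0, 1.395, -0.126], TCP at [0.242, -0.576, 0.231] pointing down, gripper open.
Joint ranges: [-2.98, 2.98], [-0.91, 2.08], [0.09, 2.57], [-1.24, 4.39], [0.2, 2.65], [-2.68, 2.68]. Speed limits (rad/s): [2.57, 2.57, 3.01, 3.14, 3.14, 3.14].

### API

Orientations are given as a rotation vector (axis times angle).
In Python, from cell import manip, viewer gives the robot as it stands. The module is installed in compiled form; this text tells all that it offers.
- The arm moves only by the tool move_arm, never from a script. Its argument "plan" is a list of rows, each a list of 7 numbers: the shift along the world's x, y, z normalised to -1 to 1, where 1 is 10 cm, then the turn, a rotation vector about the world's x, y, z normalised to -1 to 1, where 1 is pi rad, then the opening, from -1 (shut) to 1 (fully open). In form: [[x, y, z, rx, ry, rz, hand], ...]. A call has 1 to 10 rows; each row is the pose to reach, as a shift and turn from the pose commanded when the call began, turning the shorter way round; what a row does not reach only later rows make up. A row lasts 1/12 s, in which the tool goes at most 41.7 mm and 7.16 degrees, less where a joint would pass 70% of its speed; a pose out of reach is approached as far as the arm can. A call with a number of a shift or a turn outside -1 to 1 is refused whole. A call with a gripper value outside its range is refused whole. The fingers move at their own pace and stop on an object; "newtons" is the grip in N (left out, the last holds). Time passes only in rows, so rows that repeat a pose let the fingers close. It gives the time, the measured TCP pose, the force, the opening and the grip force at its end, in the units of the state.
- manip.observe(): the state, without advancing time (a new reading comes with each control period).
- viewer.camera(name): name is "scene" or "top"; returns the picture (480x640x3 uint8, red, green, blue); there is no depth.
- viewer.camera_info(name): a dict with "fx", "fy", "cx", "cy" (pixels), "dist_coeffs" ([k1, k2, p1, p2, k3] as OpenCV has them; the pictures are not rectified), "R" (3x3) and "t" (3): a world point X has camera coordinates R X + t. Camera axes: x right, y down, z forward; pixel columns grow to the right and rows downward; lengths in m; the calibration is good to about 2 mm. A picture is of the moment at which its call begins. camera_info takes no time and is no camera call.
- manip.finish_job(): hands the job in; it is judged then, once.
The state is a dict: "t": time; "joint_positions": joint angles; "qd": joint speeds; "tau": joint torques, N m; "tcp_pos": TCP position; "tool_rot": TCP orientation; "wrist_force": force on the tool from outside, world axes, zero at the start; "ft_torque": the same for the moment, N m; "grip_width": finger opening in m; "finger_force": force on a finger pad.
Only numpy, scipy, OpenCV 4.12 (cv2) and the standard library are available. Lean on these libraries where they do the work, as an engineer would, in place of code of your own. Each camera call takes 0.05 s, during which the arm holds its last target. There are 200 camera calls.

## Working session

There is one attempt and no reset: what is moved stays moved. The work goes in short steps, Python scripts to look and compute and a tool call to move; the robot and the scene stay as the last step left them, time stands still between calls to the robot, and variables do not carry over. Pictures are saved under pics/ and viewed, at most 14 in all, crops included, and the job is handed in when it is done.

Besides the shell and the picture viewer there is one more tool, called after "Emit:" by a JSON object that holds its "name" and its "arguments". move_arm: Moves the arm, as the interface text tells. Scaled input: -1 to 1 covers 10 cm each way for a shift and pi rad each way for a turn. Its arguments: {"type":"object","properties":{"plan":{"type":"array","items":{"type":"array","items":{"type":"number","minimum":-1,"maximum":1}}},"newtons":{"type":"number"}},"required":["plan"]}

```bash
mkdir -p pics; python3 - <<'E'
from cell import manip, viewer
import cv2, numpy as np
for n in("scene","top"):
    im=viewer.camera(n); cv2.imwrite(f"pics/{n}0.png",im[...,::-1])
    i=viewer.camera_info(n); print(n,{k:np.round(v,4).tolist() for k,v in i.items()})
s=manip.observe(); print(s, manip.pinch_z)
E
```

```text
scene {'fx': 524.143, 'fy': 524.143, 'cx': 322.9801, 'cy': 237.1164, 'dist_coeffs': [0.0212, 0.0, 0.0, 0.0, 0.0], 'R': [[-0.9061, -0.4227, -0.0178], [-0.2977, 0.6669, -0.6831], [0.3006, -0.6137, -0.7301]], 't': [0.4572, 0.1994, 1.3022]}
top {'fx': 493.2404, 'fy': 493.2404, 'cx': 314.6445, 'cy': 238.1344, 'dist_coeffs': [0.0431, 0.0, 0.0, 0.0, 0.0], 'R': [[0.071, -0.9975, 0.0001], [-0.9739, -0.0694, -0.216], [0.2155, 0.0152, -0.9764]], 't': [-0.0689, 0.513, 1.1982]}
{'t': 0.1, 'joint_positions': array([-1.30011907e+00,  2.21167819e-01,  1.52749628e+00,  2.21475155e-05,
        1.39470751e+00, -1.26103173e-01]), 'qd': array([ 0.00162096, -0.00177869, -0.00167826,  0.00290481,  0.00180195,
        0.00057494]), 'tau': array([ 2.13192550e-03, -4.98244894e+01, -3.90547264e+01, -5.02633497e-05,
        5.65573020e-03, -1.99359522e-05]), 'tcp_pos': array([ 0.24138594, -0.57591237,  0.23029613]), 'tool_rot': array([-3.07823085e+00, -6.18824803e-01,  1.67570958e-04]), 'wrist_force': array([-0.26226996, -0.44938885,  0.42802664]), 'ft_torque': array([-0.02233474,  0.03472088, -0.02177903]), 'finger_force': 0.0, 'grip_width': 0.08538241188474974} 0.0187
```

View pics/scene0.png

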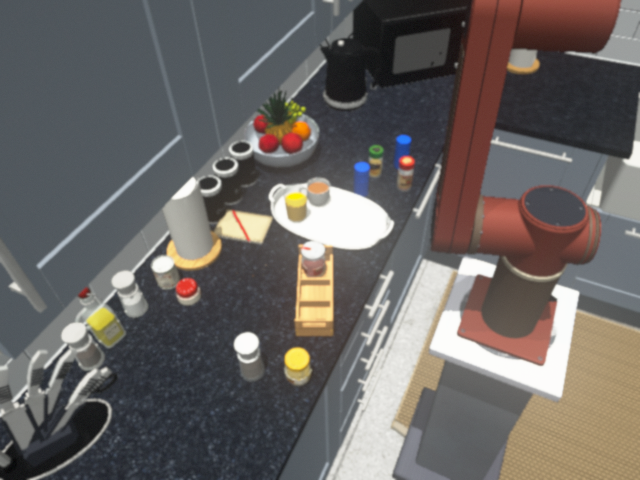

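View pics/top0.png

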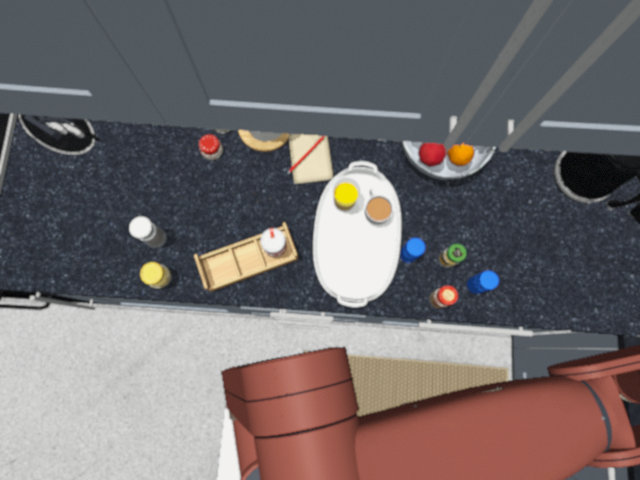

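Scene view: the caddy is at about (315,300) with the jam at its far end (313,257). Mustard is at (297,366), pepper at (249,357), red spice at (405,175) and green at (376,160), with two blue look-alikes. The tray is at (330,215). In the top view the jam is at (274,241), mustard (155,275), pepper (147,230), red (446,296), green (455,254). I'll zoom in for exact pixels.

```bash
python3 - <<'E'
import cv2, numpy as np
def crop(n,x0,y0,w,h,s,out):
    im=cv2.imread(f"pics/{n}0.png")[y0:y0+h,x0:x0+w]
    im=cv2.resize(im,None,fx=s,fy=s,interpolation=cv2.INTER_CUBIC)
    for x in range((x0+9)//10*10,x0+w,10):
        cv2.line(im,((x-x0)*s,0),((x-x0)*s,5),(0,255,255),1)
        if x%20==0: cv2.line(im,((x-x0)*s,0),((x-x0)*s,h*s),(120,120,0),1);cv2.putText(im,str(x),((x-x0)*s,16),0,.4,(0,255,255),1)
    for y in range((y0+9)//10*10,y0+h,10):
        if y%20==0: cv2.line(im,(0,(y-y0)*s),(w*s,(y-y0)*s),(120,120,0),1);cv2.putText(im,str(y),(0,(y-y0)*s),0,.4,(0,255,255),1)
    cv2.imwrite(f"pics/{out}.png",im)
crop("top",125,205,180,95,4,"c1")
crop("top",305,155,200,155,4,"c2")
crop("scene",225,230,125,160,3,"c3")
crop("scene",260,125,165,130,4,"c4")
E
```

```text
(no output)
```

View pics/c1.png

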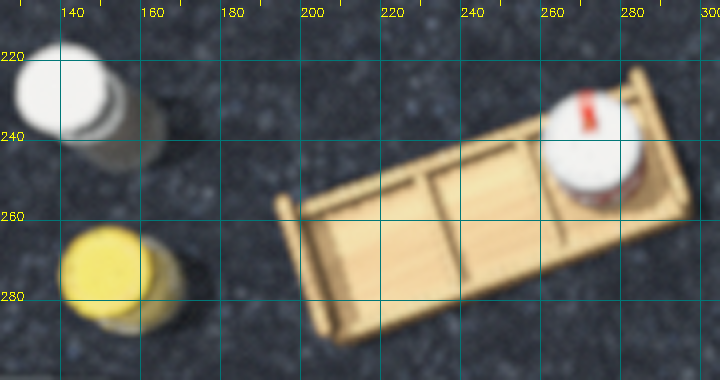

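View pics/c2.png

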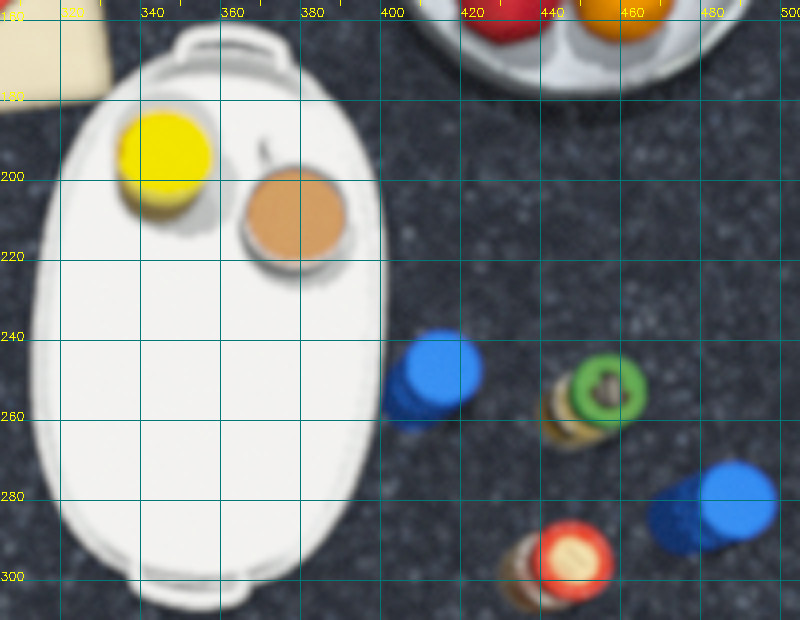

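View pics/c3.png

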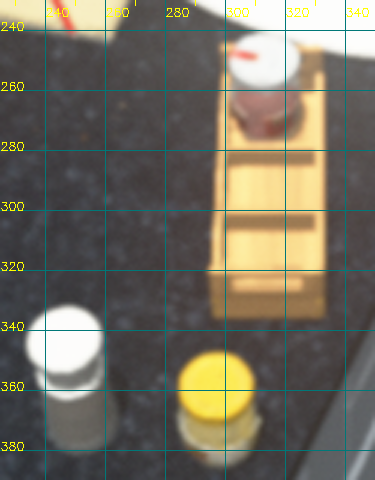

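View pics/c4.png

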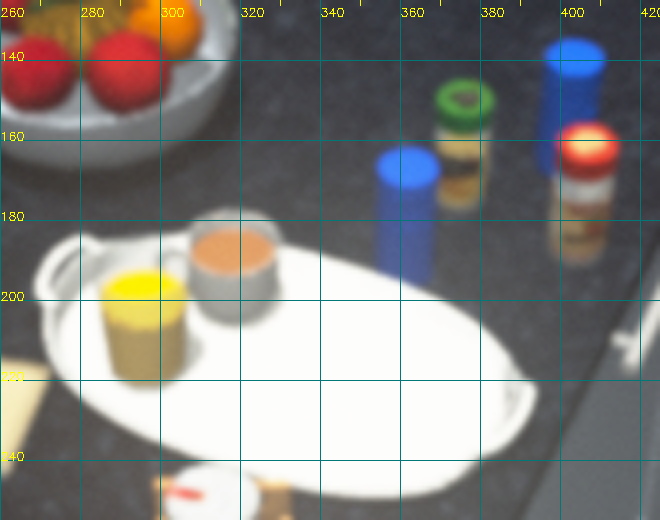

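```bash
cat > h.py <<'E'
import cv2, numpy as np
from cell import manip, viewer
from scipy.optimize import least_squares
I={n:viewer.camera_info(n) for n in("scene","top")}
def K(i): return np.array([[i["fx"],0,i["cx"]],[0,i["fy"],i["cy"]],[0,0,1]])
def proj(n,P):
    i=I[n]; return cv2.projectPoints(np.float64(P).reshape(-1,3),cv2.Rodrigues(np.array(i["R"]))[0],np.float64(i["t"]),K(i),np.float64(i["dist_coeffs"]))[0].reshape(-1,2)
def back(n,uv,z):
    i=I[n]; R=np.array(i["R"]); t=np.array(i["t"])
    p=cv2.undistortPoints(np.float64(uv).reshape(-1,1,2),K(i),np.float64(i["dist_coeffs"])).reshape(-1,2)
    d=np.c_[p,np.ones(len(p))]@R; c=-R.T@t
    return (c+d*((z-c[2])/d[:,2])[:,None])[:,:2]
def rot(a): return np.array([[np.cos(a),-np.sin(a)],[np.sin(a),np.cos(a)]])
E
python3 - <<'E'
from h import *
np.set_printoptions(precision=4,suppress=True)
T=dict(pepper=((140.25,227.5),.123,(246.3,343.7)),mustard=((151.5,273.25),.085,(297.3,358.7)),jam=((273,240.25),.099,(313,250)),red=((448,295.25),.106,(406.75,161)),green=((457.25,252.5),.099,(376.25,149.75)),blueN=((416,246.75),.1,(362,166.8)),blueF=((489.5,280),.1,(403.5,139.5)),juice=((346,193.5),.103,(296,196.5)))
for k,(a,z,b) in T.items(): print(k,back("top",a,z)[0],back("scene",b,z)[0])
c=np.array([(276,200),(322,338),(691,203),(645,70)])/4+(125,205)
# caddy corners: left end = +y ; top of image = +x
loc=np.array([(.045,.12),(-.045,.12),(-.045,-.12),(.045,-.12)])
def f(p,n,c): return (proj(n,np.c_[loc@rot(p[2]).T+p[:2],np.full(4,.07)])-c).ravel()
print("caddy",(r:=least_squares(f,[.45,.2,0],args=("top",c))).x,r.fun)
x,y,a=r.x
for k,ly in (("jamC",-.075),("nar",.001),("wide",.076)): print(k,rot(a)@[0,ly]+[x,y])
print("tray hdl",back("top",[(363.5,161.75),(352,307),(312.75,245),(402,225)],.043), back("scene",[(394,223),(268.5,199)],.043))
E
```

```text
pepper [0.4982 0.3864] [0.5002 0.3921]
mustard [0.3948 0.3569] [0.3963 0.3604]
jam [0.4946 0.0684] [0.4965 0.0733]
red [ 0.3898 -0.3582] [ 0.3929 -0.3545]
green [ 0.4961 -0.3811] [ 0.4982 -0.3776]
blueN [ 0.503 -0.281] [ 0.5069 -0.283 ]
blueF [ 0.4343 -0.4577] [ 0.4386 -0.459 ]
juice [ 0.6255 -0.103 ] [ 0.6254 -0.0847]
caddy [0.4574 0.1344 0.4243] [ 0.643   0.1753  0.0385 -0.4395 -0.0718 -0.0498 -0.6249  0.3675]
jamC [0.4883 0.066 ]
nar [0.457  0.1353]
wide [0.4261 0.2036]
tray hdl [[ 0.7361 -0.1468]
 [ 0.3509 -0.1374]
 [ 0.5012 -0.0286]
 [ 0.5702 -0.2546]] [[ 0.3561 -0.1555]
 [ 0.7278 -0.099 ]]
```

Emit:
{"name": "move_arm", "arguments": {"plan": [[0.363,0.924,0,0,0,0.0727,1],[0.363,0.924,0,0,0,0.0727,1],[0.363,0.924,0,0,0,0.0727,1]]}}

```text
t: 0.35
tcp_pos: [0.2789, -0.4799, 0.2299]
tool_rot: [-2.982, -0.975, -0.002]
wrist_force: [0.0, -0.9, 0.7]
grip_width: 0.0857
finger_force: 0.0
```

Emit:
{"name": "move_arm", "arguments": {"plan": [[0.363,0.924,0,0,0,0.0727,1],[0.363,0.924,0,0,0,0.0727,1],[0.363,0.924,0,0,0,0.0727,1]]}}

```text
t: 0.6
tcp_pos: [0.3152, -0.3874, 0.2305]
tool_rot: [-2.853, -1.309, -0.002]
wrist_force: [-0.1, -0.6, 0.1]
grip_width: 0.0852
finger_force: 0.0
```

Emit:
{"name": "move_arm", "arguments": {"plan": [[0.363,0.924,0,0,0,0.0727,1],[0.363,0.924,0,0,0,0.0727,1],[0.363,0.924,0,0,0,0.0727,1]]}}

```text
t: 0.85
tcp_pos: [0.3513, -0.2955, 0.2309]
tool_rot: [-2.687, -1.625, -0.002]
wrist_force: [-0.1, -0.1, 0.1]
grip_width: 0.0855
finger_force: 0.0
```

Emit:
{"name": "move_arm", "arguments": {"plan": [[0.363,0.924,0,0,0,0.0727,1],[0.363,0.924,0,0,0,0.0727,1],[0.363,0.924,0,0,0,0.0727,1]]}}

```text
t: 1.1
tcp_pos: [0.3875, -0.2032, 0.2311]
tool_rot: [-2.484, -1.921, -0.002]
wrist_force: [0.6, -0.7, -0.4]
grip_width: 0.0854
finger_force: 0.0
```

Emit:
{"name": "move_arm", "arguments": {"plan": [[0.363,0.924,0,0,0,0.0727,1],[0.363,0.924,0,0,0,0.0727,1],[0.363,0.924,0,0,0,0.0727,1]]}}

```text
t: 1.35
tcp_pos: [0.4239, -0.1108, 0.2312]
tool_rot: [-2.249, -2.192, -0.002]
wrist_force: [1.2, 0.2, 0.2]
grip_width: 0.0858
finger_force: 0.0
```

Emit:
{"name": "move_arm", "arguments": {"plan": [[0.363,0.924,0,0,0,0.0727,1],[0.363,0.924,0,0,0,0.0727,1],[0.363,0.924,0,0,0,0.0727,1]]}}

```text
t: 1.6
tcp_pos: [0.4603, -0.0183, 0.2313]
tool_rot: [-1.985, -2.435, -0.003]
wrist_force: [0.1, -0.1, -0.5]
grip_width: 0.0856
finger_force: 0.0
```

Emit:
{"name": "move_arm", "arguments": {"plan": [[0.363,0.924,0,0,0,0.0727,1],[0.363,0.924,0,0,0,0.0727,1],[0.363,0.924,0,0,0,0.0727,1],[0.363,0.924,0,0,0,0.0727,1],[0.363,0.924,0,0,0,0.0727,1],[0.363,0.924,0,0,0,0.0727,1]]}}

```text
t: 2.1
tcp_pos: [0.4953, 0.0697, 0.2309]
tool_rot: [-1.704, -2.639, 0.002]
wrist_force: [0.1, -0.4, -0.0]
grip_width: 0.0854
finger_force: 0.0
```

```bash
python3 - <<'E'
from h import *
s=manip.observe(); print(s["tcp_pos"],s["tool_rot"],s["joint_positions"]); print(proj("scene",s["tcp_pos"]),proj("top",s["tcp_pos"]))
a=viewer.camera("scene")[200:350,220:380]; b=viewer.camera("top")[180:330,190:350]
o=np.hstack([cv2.resize(x,None,fx=2.5,fy=2.5,interpolation=cv2.INTER_CUBIC) for x in (a,b)])
cv2.imwrite("pics/a1.png",o[...,::-1])
E
```

```text
[0.49529735 0.06967286 0.23089158] [-1.70426888e+00 -2.63857416e+00  1.60342979e-03] [-1.76315659e-02 -8.06158058e-02  1.84458977e+00 -6.27166329e-04
  1.37856249e+00 -4.41325247e-01]
[[312.35900164 212.0318793 ]] [[267.50550415 227.13833551]]
```

View pics/a1.png

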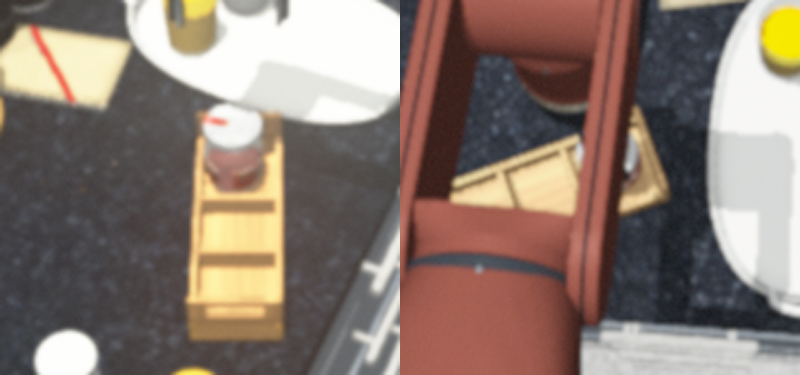

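The scene view shows the open fingertips at about (292,204) and (333,203), centred over the jam lid at (313,250) and aligned with the caddy's short axis. Descending.

Emit:
{"name": "move_arm", "arguments": {"plan": [[0,0.0,-0.4,0,0,0,1],[0,0.015,-0.7,0,0,0,1],[0,0.015,-1,0,0,0,1]]}}

```text
t: 2.45
tcp_pos: [0.4956, 0.0707, 0.1305]
tool_rot: [1.706, 2.637, 0.001]
wrist_force: [0.7, 0.4, -0.2]
grip_width: 0.0852
finger_force: 0.0
```

Emit:
{"name": "move_arm", "arguments": {"plan": [[0,0,-0.25,0,0,0,1],[0,0,-0.5,0,0,0,1],[0,0,-0.7,0,0,0,1],[0,0,-0.84,0,0,0,1],[0,0,-0.84,0,0,0,1],[0,0,-0.84,0,0,0,1]]}}

```text
t: 2.95
tcp_pos: [0.4949, 0.0709, 0.0469]
tool_rot: [-1.705, -2.637, 0.002]
wrist_force: [-0.3, 0.3, 0.1]
grip_width: 0.0855
finger_force: 0.0
```

Emit:
{"name": "move_arm", "arguments": {"plan": [[0,0,0,0,0,0,-1],[0,0,0,0,0,0,-1],[0,0,0,0,0,0,-1],[0,0,0,0,0,0,-1],[0,0,0,0,0,0,-1],[0,0,0,0,0,0,-1]], "newtons": 30}}

```text
t: 3.45
tcp_pos: [0.4969, 0.0715, 0.0492]
tool_rot: [1.702, 2.638, 0.001]
wrist_force: [-2.2, -2.1, 4.9]
grip_width: 0.0592
finger_force: 31.4
```

Emit:
{"name": "move_arm", "arguments": {"plan": [[0,0,0.1,0,0,0,-1],[0,0,0.35,0,0,0,-1],[0,0,0.65,0,0,0,-1],[0,0,1,0,0,0,-1]], "newtons": 40}}

```text
t: 3.78
tcp_pos: [0.4939, 0.072, 0.1475]
tool_rot: [-1.702, -2.637, 0.003]
wrist_force: [1.3, 0.3, -3.7]
grip_width: 0.0586
finger_force: 44.1
```

Emit:
{"name": "move_arm", "arguments": {"plan": [[0,0,0.25,0,0,0,-1],[-0.1,-0.3,0.25,0,0,0,-1],[-0.15,-0.65,0.25,0,0,0,-1],[-0.17,-1,0.25,0,0,0,-1]]}}

```text
t: 4.12
tcp_pos: [0.4782, -0.0284, 0.1739]
tool_rot: [1.699, 2.641, 0.001]
wrist_force: [0.3, 0.6, -3.2]
grip_width: 0.0593
finger_force: 44.2
```

Emit:
{"name": "move_arm", "arguments": {"plan": [[-0.06,-0.35,0,0,0,0,-1],[-0.12,-0.7,0,0,0,0,-1],[-0.18,-1,0,0,0,0,-1],[-0.18,-1.0,0,0,0,0,-1]]}}

```text
t: 4.45
tcp_pos: [0.4598, -0.1329, 0.1734]
tool_rot: [1.708, 2.634, -0.003]
wrist_force: [0.4, -0.2, -2.9]
grip_width: 0.0591
finger_force: 44.3
```

Emit:
{"name": "move_arm", "arguments": {"plan": [[0,-0.09,-0.3,0,0,0,-1],[0,-0.09,-0.6,0,0,0,-1],[0,-0.09,-0.9,0,0,0,-1],[0,-0.09,-0.9,0,0,0,-1],[0,-0.09,-0.9,0,0,0,-1]]}}

```text
t: 4.87
tcp_pos: [0.4591, -0.136, 0.0815]
tool_rot: [-1.701, -2.636, 0.001]
wrist_force: [-0.2, -0.6, -2.0]
grip_width: 0.0588
finger_force: 45.0
```

```bash
python3 - <<'E'
from h import *
a=viewer.camera("scene")[150:300,230:410]
b=viewer.camera("top")[200:300,180:320]
cv2.imwrite("pics/a2.png",cv2.resize(a,None,fx=4,fy=4,interpolation=cv2.INTER_CUBIC)[...,::-1])
E
```

```text
(no output)
```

View pics/a2.png

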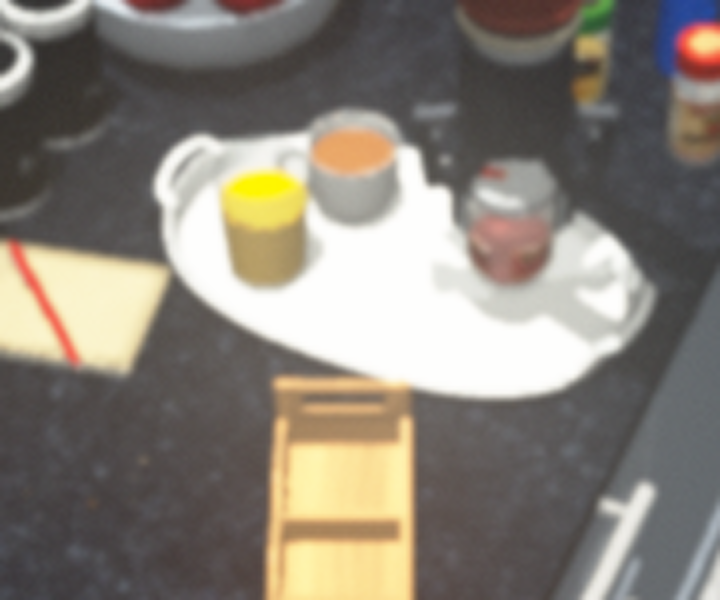

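The jam hangs upright over the empty end of the tray (crop (510,225)), clear of the rim, and the caddy looks undisturbed. Setting it down slowly.

Emit:
{"name": "move_arm", "arguments": {"plan": [[0,0,-0.15,0,0,0,-1],[0,0,-0.27,0,0,0,-1],[0,0,-0.33,0,0,0,-1],[0,0,-0.35,0,0,0,-1],[0,0,-0.36,0,0,0,-1],[0,0,-0.37,0,0,0,-1],[0,0,-0.38,0,0,0,-1]]}}

```text
t: 5.55
tcp_pos: [0.4615, -0.1375, 0.0453]
tool_rot: [1.702, 2.638, 0.0]
wrist_force: [0.1, -0.1, -2.7]
grip_width: 0.059
finger_force: 45.0
```

Emit:
{"name": "move_arm", "arguments": {"plan": [[0,0,-0.01,0,0,0,-1],[0,0,-0.02,0,0,0,-1],[0,0,-0.02,0,0,0,-1]]}}

```text
t: 5.8
tcp_pos: [0.4613, -0.1375, 0.0437]
tool_rot: [1.703, 2.639, 0.0]
wrist_force: [-4.2, 1.7, 8.6]
grip_width: 0.0585
finger_force: 45.4
```

Emit:
{"name": "move_arm", "arguments": {"plan": [[0,0,0.01,0,0,0,-0.2],[0,0,0.01,0,0,0,0.5],[0,0,0.01,0,0,0,1],[0,0,0.01,0,0,0,1],[0,0,0.01,0,0,0,1],[0,0,0.01,0,0,0,1],[0,0,0.2,0,0,0,1],[0,0,0.5,0,0,0,1],[0,0,0.9,0,0,0,1]]}}

```text
t: 6.55
tcp_pos: [0.4582, -0.136, 0.1303]
tool_rot: [-1.7, -2.634, 0.001]
wrist_force: [0.8, -0.2, -0.8]
grip_width: 0.0855
finger_force: 0.0
```

```bash
python3 - <<'E'
from h import *
s=manip.observe(); print(s["tcp_pos"])
a=viewer.camera("scene")[150:350,260:420]
b=viewer.camera("top")
cv2.imwrite("pics/top1.png",b[...,::-1])
cv2.imwrite("pics/a3.png",cv2.resize(a,None,fx=3,fy=3,interpolation=cv2.INTER_CUBIC)[...,::-1])
E
```

```text
[ 0.45816013 -0.13596661  0.13034128]
```

View pics/a3.png

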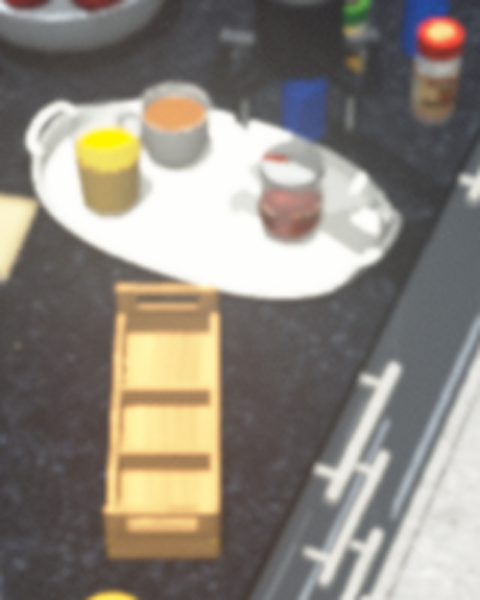

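The jam stands upright at crop (291,195), and the caddy is empty. Refining the caddy pose with the scene view.

```bash
python3 - <<'E'
from h import *
np.set_printoptions(precision=4,suppress=True)
c=np.array([(105,512),(219,515),(217,288),(117,286),(107,556),(219,556)])/3+(260,150)
ct=np.array([(276,200),(322,338),(691,203),(645,70)])/4+(125,205)
L=np.array([(.045,.12,.07),(-.045,.12,.07),(-.045,-.12,.07),(.045,-.12,.07),(.045,.12,0),(-.045,.12,0)])
def pts(p,m): return np.c_[L[:m,:2]@rot(p[2]).T+p[:2],L[:m,2]]
fs=lambda p:(proj("scene",pts(p,6))-c).ravel()
ft=lambda p:(proj("top",pts(p,4))-ct).ravel()
for f in (fs,ft,lambda p:np.r_[fs(p),ft(p)]):
    r=least_squares(f,[.46,.13,.42],x_scale=.01); print(r.x,r.fun)
x,y,a=r.x
for k,ly in (("jamC",-.075),("nar",.001),("wide",.076)): print(k,rot(a)@[0,ly]+[x,y])
E
```

```text
[0.461  0.1388 0.4251] [-0.6291 -0.0895 -0.043  -1.1111  0.4803 -1.6621 -0.1945 -0.8775  0.3568
  1.5956  0.0708  1.5986]
[0.4574 0.1344 0.4243] [ 0.643   0.1753  0.0385 -0.4395 -0.0718 -0.0498 -0.6249  0.3675]
[0.4596 0.1368 0.4208] [ 0.0604 -0.5956  0.618  -1.4799  1.4484 -1.951   0.7945 -1.2728  1.0176
  1.0976  0.7053  1.2357 -0.2253 -0.9373 -0.9675 -1.5419 -0.9906 -0.8122
 -1.4111 -0.4139]
jamC [0.4902 0.0684]
nar [0.4592 0.1378]
wide [0.4285 0.2062]
```

Emit:
{"name": "move_arm", "arguments": {"plan": [[0,0.1,0.4,0,0,0,1],[-0.05,0.4,0.7,0,0,0,1],[-0.1,0.75,0.7,0,0,0,1],[-0.131,0.99,0.7,0,0,0,1]]}}

```text
t: 6.98
tcp_pos: [0.4487, -0.0368, 0.2048]
tool_rot: [1.702, 2.635, 0.004]
wrist_force: [0.6, 0.8, -0.6]
grip_width: 0.0855
finger_force: 0.0
```

Emit:
{"name": "move_arm", "arguments": {"plan": [[-0.131,0.99,0,0,0,0,1],[-0.131,0.99,0,0,0,0,1],[-0.131,0.99,0,0,0,0,1]]}}

```text
t: 7.23
tcp_pos: [0.4334, 0.0646, 0.2022]
tool_rot: [-1.7, -2.641, -0.002]
wrist_force: [0.5, -0.3, 0.2]
grip_width: 0.0856
finger_force: 0.0
```

Emit:
{"name": "move_arm", "arguments": {"plan": [[-0.131,0.99,0,0,0,0,1],[-0.131,0.99,0,0,0,0,1],[-0.131,0.99,0,0,0,0,1]]}}

```text
t: 7.48
tcp_pos: [0.4203, 0.1637, 0.2022]
tool_rot: [-1.7, -2.641, -0.003]
wrist_force: [-1.0, -0.5, -0.2]
grip_width: 0.0852
finger_force: 0.0
```

Emit:
{"name": "move_arm", "arguments": {"plan": [[-0.131,0.99,0,0,0,0,1],[-0.131,0.99,0,0,0,0,1],[-0.131,0.99,0,0,0,0,1]]}}

```text
t: 7.73
tcp_pos: [0.4072, 0.2628, 0.2022]
tool_rot: [-1.7, -2.641, -0.003]
wrist_force: [0.8, -0.5, 0.0]
grip_width: 0.0853
finger_force: 0.0
```

Emit:
{"name": "move_arm", "arguments": {"plan": [[-0.131,0.99,0,0,0,0,1],[-0.131,0.99,0,0,0,0,1],[-0.131,0.99,0,0,0,0,1],[-0.131,0.99,0,0,0,0,1],[-0.131,0.99,0,0,0,0,1]]}}

```text
t: 8.15
tcp_pos: [0.3946, 0.3583, 0.2016]
tool_rot: [-1.7, -2.642, 0.002]
wrist_force: [-0.2, -0.7, -0.6]
grip_width: 0.0848
finger_force: 0.0
```

```bash
python3 - <<'E'
from h import *
s=manip.observe(); print(s["tcp_pos"],s["joint_positions"],proj("scene",s["tcp_pos"]))
a=viewer.camera("scene")[230:400,210:350]
cv2.imwrite("pics/a4.png",cv2.resize(a,None,fx=3,fy=3,interpolation=cv2.INTER_CUBIC)[...,::-1])
E
```

```text
[0.39460815 0.35834819 0.20163784] [ 5.89536443e-01  2.46803014e-02  1.79758997e+00 -4.14538704e-04
  1.32040361e+00  1.62507414e-01] [[295.40285005 328.27972198]]
```

View pics/a4.png

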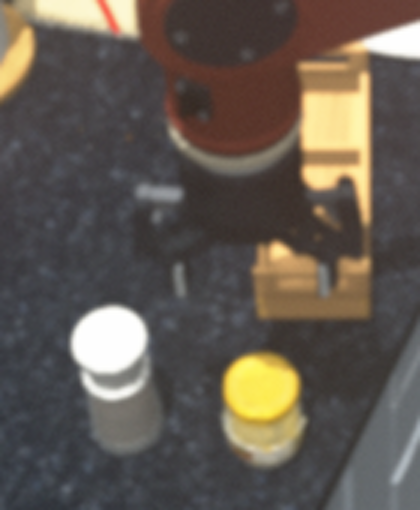

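The open fingers straddle the mustard lid (crop (261,385)), and the pepper (110,340) is clear. Descending.

Emit:
{"name": "move_arm", "arguments": {"plan": [[0.005,0.003,-0.4,0,0,0,1],[0.005,0.003,-0.75,0,0,0,1],[0.005,0.003,-1,0,0,0,1]]}}

```text
t: 8.45
tcp_pos: [0.3951, 0.3559, 0.0998]
tool_rot: [-1.705, -2.638, 0.003]
wrist_force: [-1.0, -0.9, 0.1]
grip_width: 0.0855
finger_force: 0.0
```

Emit:
{"name": "move_arm", "arguments": {"plan": [[0,0,-0.25,0,0,0,1],[0,0,-0.5,0,0,0,1],[0,0,-0.62,0,0,0,1],[0,0,-0.62,0,0,0,1],[0,0,-0.62,0,0,0,1]]}}

```text
t: 8.87
tcp_pos: [0.3959, 0.3573, 0.0404]
tool_rot: [-1.705, -2.639, 0.001]
wrist_force: [0.6, -0.6, -0.0]
grip_width: 0.0856
finger_force: 0.0
```

Emit:
{"name": "move_arm", "arguments": {"plan": [[0,0,0,0,0,0,-1],[0,0,0,0,0,0,-1],[0,0,0,0,0,0,-1],[0,0,0,0,0,0,-1],[0,0,0,0,0,0,-1],[0,0,0,0,0,0,-1],[0,0,0,0,0,0,-1]], "newtons": 40}}

```text
t: 9.45
tcp_pos: [0.3971, 0.359, 0.0424]
tool_rot: [1.702, 2.639, 0.005]
wrist_force: [0.3, -1.1, 6.7]
grip_width: 0.0533
finger_force: 41.5
```

Emit:
{"name": "move_arm", "arguments": {"plan": [[0,0,0.1,0,0,0,-1],[0,0,0.35,0,0,0,-1],[0,0,0.65,0,0,0,-1],[0,0,1,0,0,0,-1]]}}

```text
t: 9.78
tcp_pos: [0.3941, 0.3573, 0.1403]
tool_rot: [-1.702, -2.639, 0.005]
wrist_force: [0.1, 1.1, -1.1]
grip_width: 0.0531
finger_force: 42.6
```

Emit:
{"name": "move_arm", "arguments": {"plan": [[0,0,0.3,0,0,0,-1],[0.1,-0.3,0.4,0,0,0,-1],[0.2,-0.65,0.4,0,0,0,-1],[0.3,-0.95,0.4,0,0,0,-1]]}}

```text
t: 10.12
tcp_pos: [0.4262, 0.2625, 0.1826]
tool_rot: [1.699, 2.64, 0.004]
wrist_force: [0.9, -1.1, -1.9]
grip_width: 0.0532
finger_force: 42.7
```

Emit:
{"name": "move_arm", "arguments": {"plan": [[0.1,-0.35,0,0,0,0,-1],[0.2,-0.7,0,0,0,0,-1],[0.32,-0.97,0,0,0,0,-1]]}}

```text
t: 10.37
tcp_pos: [0.4573, 0.1641, 0.1809]
tool_rot: [1.703, 2.64, -0.0]
wrist_force: [0.8, 0.7, -1.8]
grip_width: 0.0531
finger_force: 42.7
```

Emit:
{"name": "move_arm", "arguments": {"plan": [[0.1,-0.35,0,0,0,0,-1],[0.2,-0.7,0,0,0,0,-1],[0.326,-0.984,0,0,0,0,-1],[0.326,-0.984,0,0,0,0,-1],[0.326,-0.984,-0.3,0,0,0,-1],[0.326,-0.984,-0.5,0,0,0,-1],[0.326,-0.984,-0.5,0,0,0,-1],[0.326,-0.984,-0.5,0,0,0,-1]]}}

```text
t: 11.03
tcp_pos: [0.4889, 0.0681, 0.1298]
tool_rot: [-1.702, -2.638, 0.002]
wrist_force: [1.0, 1.0, -1.8]
grip_width: 0.0529
finger_force: 42.7
```

```bash
python3 - <<'E'
from h import *
s=manip.observe(); print(s["tcp_pos"])
a=viewer.camera("scene")[190:350,260:400]
cv2.imwrite("pics/a5.png",cv2.resize(a,None,fx=3.7,fy=3.7,interpolation=cv2.INTER_CUBIC)[...,::-1])
p=np.array([.4898,.0682]); b=s["tcp_pos"][2]-.0415
for q in ((*p,.009),(*p,s["tcp_pos"][2]+.0435),(*s["tcp_pos"][:2],s["tcp_pos"][2]+.0435)): print((proj("scene",q)-(260,190))*3.7)
E
```

```text
[0.48893955 0.06810325 0.12975537]
[[211.46096675 302.94199784]]
[[205.02992547 145.11003831]]
[[206.26792639 145.3957056 ]]
```

View pics/a5.png

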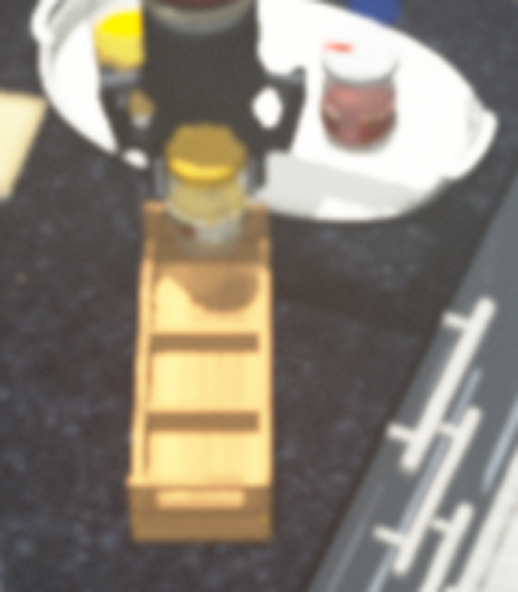

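The mustard is upright over the jam's old compartment, lid at crop (207,150) against the predicted (206,145). Lowering.

Emit:
{"name": "move_arm", "arguments": {"plan": [[0,0,-0.25,0,0,0,-1],[0,0,-0.45,0,0,0,-1],[0,0,-0.6,0,0,0,-1],[0,0,-0.7,0,0,0,-1],[0,0,-0.74,0,0,0,-1],[0,0,-0.755,0,0,0,-1],[0,0,-0.765,0,0,0,-1],[0,0,-0.775,0,0,0,-1]]}}

```text
t: 11.75
tcp_pos: [0.4914, 0.0678, 0.0541]
tool_rot: [1.702, 2.638, 0.002]
wrist_force: [-0.2, -0.1, -1.9]
grip_width: 0.0531
finger_force: 42.9
```

Emit:
{"name": "move_arm", "arguments": {"plan": [[0,0,-0.01,0,0,0,-1],[0,0,-0.02,0,0,0,-1],[0,0,-0.02,0,0,0,-1]]}}

```text
t: 12.0
tcp_pos: [0.4909, 0.0677, 0.0514]
tool_rot: [1.703, 2.639, 0.001]
wrist_force: [0.9, 0.5, -0.2]
grip_width: 0.0535
finger_force: 42.9
```

Emit:
{"name": "move_arm", "arguments": {"plan": [[0,0,-0.01,0,0,0,-1],[0,0,-0.015,0,0,0,-1],[0,0,-0.015,0,0,0,-1]]}}

```text
t: 12.25
tcp_pos: [0.491, 0.0677, 0.0513]
tool_rot: [1.703, 2.639, 0.0]
wrist_force: [-6.3, -0.9, 13.6]
grip_width: 0.053
finger_force: 44.1
```

Emit:
{"name": "move_arm", "arguments": {"plan": [[0,0,0.015,0,0,0,-0.2],[0,0,0.015,0,0,0,0.5],[0,0,0.015,0,0,0,1],[0,0,0.015,0,0,0,1],[0,0,0.015,0,0,0,1],[0,0,0.015,0,0,0,1],[0,0,0.2,0,0,0,1],[0,0,0.5,0,0,0,1],[0,0,0.8,0,0,0,1],[0,0,1,0,0,0,1]]}}

```text
t: 13.08
tcp_pos: [0.4911, 0.0678, 0.1518]
tool_rot: [1.702, 2.638, 0.002]
wrist_force: [0.6, -0.1, 1.1]
grip_width: 0.0854
finger_force: 0.0
```

Emit:
{"name": "move_arm", "arguments": {"plan": [[0,0.1,0.35,0,0,0,1],[0,0.4,0.5,0,0,0,1],[0,0.8,0.5,0,0,0,1]]}}

```text
t: 13.33
tcp_pos: [0.4935, 0.1472, 0.2046]
tool_rot: [1.704, 2.63, 0.008]
wrist_force: [1.5, 0.3, -0.4]
grip_width: 0.0853
finger_force: 0.0
```

Emit:
{"name": "move_arm", "arguments": {"plan": [[0,0.4,0,0,0,0,1],[0,0.8,0,0,0,0,1],[0,0.8,0,0,0,0,1]]}}

```text
t: 13.58
tcp_pos: [0.4895, 0.2338, 0.1996]
tool_rot: [-1.696, -2.643, -0.005]
wrist_force: [-0.5, -0.2, -0.1]
grip_width: 0.0853
finger_force: 0.0
```

Emit:
{"name": "move_arm", "arguments": {"plan": [[0,0.4,0,0,0,0,1],[0.05,0.8,0,0,0,0,1],[0.05,0.8,0,0,0,0,1]]}}

```text
t: 13.83
tcp_pos: [0.4949, 0.3131, 0.1988]
tool_rot: [-1.698, -2.641, -0.004]
wrist_force: [-0.9, 0.9, -0.3]
grip_width: 0.0855
finger_force: 0.0
```

Emit:
{"name": "move_arm", "arguments": {"plan": [[0,0.4,0,0,0,0,1],[0.044,0.811,0,0,0,0,1],[0.044,0.811,0,0,0,0,1],[0.044,0.811,0,0,0,0,1],[0.044,0.811,0,0,0,0,1]]}}

```text
t: 14.25
tcp_pos: [0.4994, 0.3884, 0.1986]
tool_rot: [-1.702, -2.64, 0.002]
wrist_force: [0.6, -0.6, 0.4]
grip_width: 0.0856
finger_force: 0.0
```

```bash
python3 - <<'E'
from h import *
s=manip.observe(); print(s["tcp_pos"],s["joint_positions"],(proj("scene",s["tcp_pos"])-(200,230))*3)
a=viewer.camera("scene")[230:400,200:370]
cv2.imwrite("pics/a6.png",cv2.resize(a,None,fx=3,fy=3,interpolation=cv2.INTER_CUBIC)[...,::-1])
E
```

```text
[0.49940554 0.3884051  0.19856941] [ 5.36741667e-01  2.62979410e-01  1.53819416e+00 -5.47347968e-04
  1.34185175e+00  1.11501325e-01] [[128.91426334 277.67683163]]
```

View pics/a6.png

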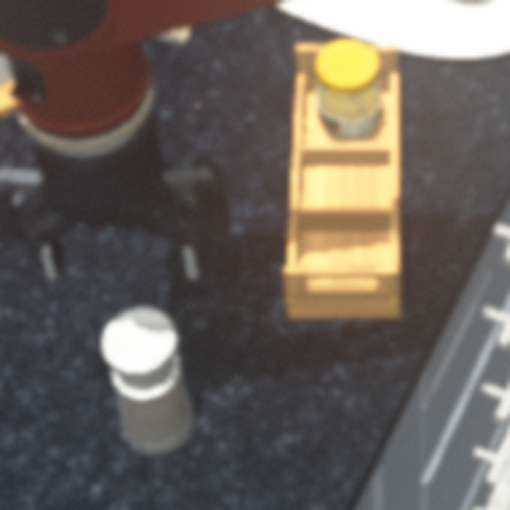

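The mustard stands in its compartment (350,85), the caddy is unmoved, and the fingers are set above the pepper head (140,340). Grasping the head.

Emit:
{"name": "move_arm", "arguments": {"plan": [[0,0,-0.35,0,0,0,1],[0,0,-0.65,0,0,0,1],[0,0,-0.85,0,0,0,1],[0,0,-1,0,0,0,1]]}}

```text
t: 14.63
tcp_pos: [0.4987, 0.3865, 0.0969]
tool_rot: [-1.705, -2.637, 0.005]
wrist_force: [-0.0, 1.1, -0.2]
grip_width: 0.0856
finger_force: 0.0
```

Emit:
{"name": "move_arm", "arguments": {"plan": [[0,0,-0.12,0,0,0,1],[0,0,-0.12,0,0,0,1],[0,0,-0.12,0,0,0,1],[0,0,-0.12,0,0,0,-1],[0,0,-0.12,0,0,0,-1],[0,0,-0.12,0,0,0,-1],[0,0,-0.12,0,0,0,-1],[0,0,-0.12,0,0,0,-1],[0,0,-0.12,0,0,0,-1],[0,0,-0.12,0,0,0,-1]], "newtons": 45}}

```text
t: 15.47
tcp_pos: [0.5007, 0.3895, 0.0892]
tool_rot: [1.702, 2.639, 0.004]
wrist_force: [0.1, -0.3, 6.7]
grip_width: 0.0492
finger_force: 45.9
```

Emit:
{"name": "move_arm", "arguments": {"plan": [[0,0,0.1,0,0,0,-1],[0,0,0.3,0,0,0,-1],[0,0,0.6,0,0,0,-1],[0,0,0.9,0,0,0,-1],[0,0,1,0,0,0,-1]]}}

```text
t: 15.88
tcp_pos: [0.5013, 0.3901, 0.1926]
tool_rot: [1.701, 2.638, 0.009]
wrist_force: [1.8, 1.0, -2.0]
grip_width: 0.0491
finger_force: 47.3
```

Emit:
{"name": "move_arm", "arguments": {"plan": [[-0.07,-0.2,0.15,0,0,0,-1],[-0.2,-0.5,0.2,0,0,0,-1],[-0.32,-0.8,0.2,0,0,0,-1],[-0.36,-0.93,0.2,0,0,0,-1]]}}

```text
t: 16.22
tcp_pos: [0.4617, 0.2931, 0.2065]
tool_rot: [-1.703, -2.639, 0.005]
wrist_force: [-0.5, -0.2, -2.5]
grip_width: 0.049
finger_force: 48.1
```

Emit:
{"name": "move_arm", "arguments": {"plan": [[-0.13,-0.35,0,0,0,0,-1],[-0.25,-0.65,0,0,0,0,-1],[-0.354,-0.903,0,0,0,0,-1],[-0.354,-0.903,0,0,0,0,-1],[-0.354,-0.903,-0.2,0,0,0,-1],[-0.354,-0.903,-0.3,0,0,0,-1],[-0.354,-0.903,-0.3,0,0,0,-1],[-0.354,-0.903,-0.3,0,0,0,-1]]}}

```text
t: 16.88
tcp_pos: [0.4272, 0.2055, 0.1761]
tool_rot: [-1.702, -2.638, 0.004]
wrist_force: [0.7, 0.2, -2.8]
grip_width: 0.0493
finger_force: 48.7
```

```bash
python3 - <<'E'
from h import *
s=manip.observe(); print(s["tcp_pos"])
a=viewer.camera("scene")[210:370,240:380]
cv2.imwrite("pics/a7.png",cv2.resize(a,None,fx=3.7,fy=3.7,interpolation=cv2.INTER_CUBIC)[...,::-1])
p=s["tcp_pos"]
for q in (p+[0,0,.0345],p-[0,0,.0885]): print((proj("scene",q)-(240,210))*3.7)
E
```

```text
[0.42722071 0.20553618 0.17607068]
[[272.45806636 210.59471082]]
[[278.36747384 334.02901254]]
```

View pics/a7.png

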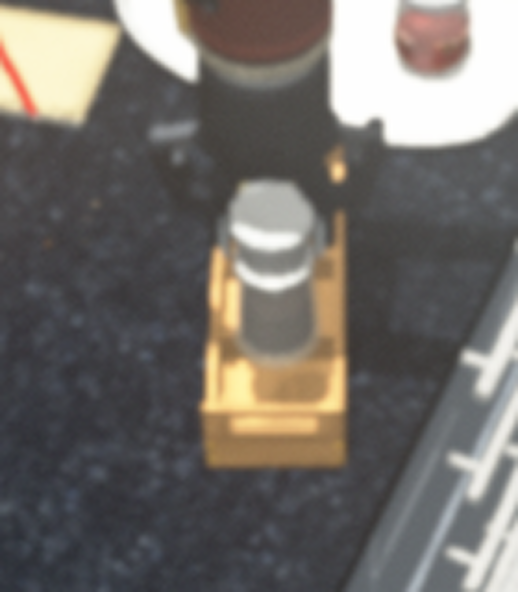

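The pepper hangs upright over the near compartment, its base at about crop (278,335). Lowering.

Emit:
{"name": "move_arm", "arguments": {"plan": [[0,0,-0.2,0,0,0,-1],[0,0,-0.4,0,0,0,-1],[0,0,-0.57,0,0,0,-1],[0,0,-0.68,0,0,0,-1],[0,0,-0.73,0,0,0,-1],[0,0,-0.75,0,0,0,-1],[0,0,-0.76,0,0,0,-1],[0,0,-0.77,0,0,0,-1]]}}

```text
t: 17.6
tcp_pos: [0.4292, 0.2059, 0.1013]
tool_rot: [1.702, 2.639, 0.002]
wrist_force: [-0.7, 0.0, -3.0]
grip_width: 0.0495
finger_force: 48.7
```

Emit:
{"name": "move_arm", "arguments": {"plan": [[0,0,-0.01,0,0,0,-1],[0,0,-0.02,0,0,0,-1],[0,0,-0.02,0,0,0,-1]]}}

```text
t: 17.85
tcp_pos: [0.4285, 0.2056, 0.0986]
tool_rot: [1.703, 2.639, 0.001]
wrist_force: [-0.3, -0.1, -2.0]
grip_width: 0.0494
finger_force: 48.7
```

Emit:
{"name": "move_arm", "arguments": {"plan": [[0,0,-0.01,0,0,0,-1],[0,0,-0.015,0,0,0,-1],[0,0,-0.015,0,0,0,-1]]}}

```text
t: 18.1
tcp_pos: [0.4289, 0.2058, 0.0981]
tool_rot: [1.703, 2.639, 0.002]
wrist_force: [-3.6, -0.4, 6.2]
grip_width: 0.0491
finger_force: 49.2
```

Emit:
{"name": "move_arm", "arguments": {"plan": [[0,0,0.01,0,0,0,-0.2],[0,0,0.01,0,0,0,0.5],[0,0,0.01,0,0,0,1],[0,0,0.01,0,0,0,1],[0,0,0.01,0,0,0,1],[0,0,0.01,0,0,0,1],[0,0,0.2,0,0,0,1],[0,0,0.5,0,0,0,1],[0,0,0.8,0,0,0,1],[0,0,1,0,0,0,1]]}}

```text
t: 18.93
tcp_pos: [0.429, 0.2058, 0.1995]
tool_rot: [1.702, 2.638, 0.003]
wrist_force: [0.8, 0.6, 1.0]
grip_width: 0.0852
finger_force: 0.0
```

Emit:
{"name": "move_arm", "arguments": {"plan": [[-0.02,-0.3,0.1,0,0,0,1],[-0.04,-0.65,0.1,0,0,0,1],[-0.06,-0.937,0.1,0,0,0,1]]}}

```text
t: 19.18
tcp_pos: [0.4226, 0.1108, 0.208]
tool_rot: [1.7, 2.639, 0.002]
wrist_force: [1.0, -0.1, -0.3]
grip_width: 0.0853
finger_force: 0.0
```

Emit:
{"name": "move_arm", "arguments": {"plan": [[-0.06,-0.937,0,0,0,0,1],[-0.06,-0.937,0,0,0,0,1],[-0.06,-0.937,0,0,0,0,1]]}}

```text
t: 19.43
tcp_pos: [0.4158, 0.0137, 0.2069]
tool_rot: [1.707, 2.636, -0.003]
wrist_force: [-0.3, -0.9, -0.3]
grip_width: 0.0856
finger_force: 0.0
```

Emit:
{"name": "move_arm", "arguments": {"plan": [[-0.06,-0.937,0,0,0,0,1],[-0.06,-0.937,0,0,0,0,1],[-0.06,-0.937,0,0,0,0,1]]}}

```text
t: 19.68
tcp_pos: [0.4098, -0.08, 0.2071]
tool_rot: [1.707, 2.635, -0.003]
wrist_force: [0.5, 0.5, -0.9]
grip_width: 0.0852
finger_force: 0.0
```

Emit:
{"name": "move_arm", "arguments": {"plan": [[-0.06,-0.937,0,0,0,0,1],[-0.06,-0.937,0,0,0,0,1],[-0.06,-0.937,0,0,0,0,1]]}}

```text
t: 19.93
tcp_pos: [0.4039, -0.1736, 0.2072]
tool_rot: [1.707, 2.635, -0.003]
wrist_force: [0.1, 0.4, 0.3]
grip_width: 0.0852
finger_force: 0.0
```

Emit:
{"name": "move_arm", "arguments": {"plan": [[-0.06,-0.937,0,0,0,0,1],[-0.06,-0.937,0,0,0,0,1],[-0.06,-0.937,0,0,0,0,1]]}}

```text
t: 20.18
tcp_pos: [0.3979, -0.2671, 0.207]
tool_rot: [1.706, 2.636, -0.003]
wrist_force: [0.6, 0.2, -0.6]
grip_width: 0.0851
finger_force: 0.0
```

Emit:
{"name": "move_arm", "arguments": {"plan": [[-0.06,-0.937,0,0,0,0,1],[-0.06,-0.937,0,0,0,0,1],[-0.06,-0.937,0,0,0,0,1],[-0.06,-0.937,0,0,0,0,1],[-0.06,-0.937,0,0,0,0,1]]}}

```text
t: 20.6
tcp_pos: [0.3922, -0.3559, 0.2062]
tool_rot: [-1.704, -2.637, -0.002]
wrist_force: [-0.1, 0.3, 0.1]
grip_width: 0.0853
finger_force: 0.0
```

```bash
python3 - <<'E'
from h import *
s=manip.observe(); print(s["tcp_pos"],s["joint_positions"],(proj("scene",s["tcp_pos"])-(290,100))*3)
im=viewer.camera("scene"); f=lambda a:cv2.resize(a,None,fx=3,fy=3,interpolation=cv2.INTER_CUBIC)
cv2.imwrite("pics/a8.png",np.hstack([f(im[100:260,290:430]),f(im[200:360,260:370])])[...,::-1])
E
```

```text
[ 0.39224573 -0.35586321  0.20622728] [-8.86228673e-01  1.28782620e-02  1.80071306e+00  7.52327797e-04
  1.32986444e+00 -1.30993515e+00] [[362.00898781  98.54584783]]
```

View pics/a8.png

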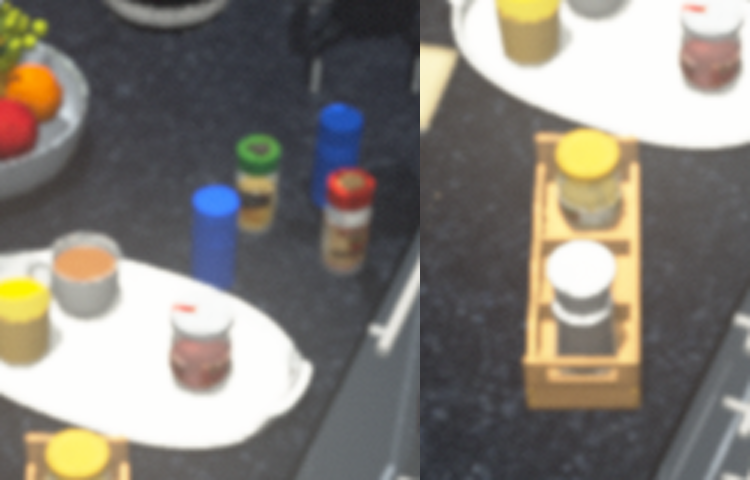

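The pepper and mustard stand well in the caddy (right half of the crop), and the fingers are centred over the red jar (350,185). Grasping the red jar.

Emit:
{"name": "move_arm", "arguments": {"plan": [[0,0,-0.4,0,0,0,1],[0,0,-0.75,0,0,0,1],[0,0,-1,0,0,0,1]]}}

```text
t: 20.9
tcp_pos: [0.3921, -0.3536, 0.1044]
tool_rot: [-1.7, -2.64, -0.002]
wrist_force: [-0.2, 0.8, -0.9]
grip_width: 0.0853
finger_force: 0.0
```

Emit:
{"name": "move_arm", "arguments": {"plan": [[0,0,-0.25,0,0,0,1],[0,0,-0.45,0,0,0,1],[0,0,-0.54,0,0,0,1],[0,0,-0.54,0,0,0,1],[0,0,-0.54,0,0,0,1]]}}

```text
t: 21.32
tcp_pos: [0.3928, -0.3558, 0.0533]
tool_rot: [-1.702, -2.641, -0.0]
wrist_force: [0.1, 0.3, 0.6]
grip_width: 0.0855
finger_force: 0.0
```

Emit:
{"name": "move_arm", "arguments": {"plan": [[0,0,0,0,0,0,-1],[0,0,0,0,0,0,-1],[0,0,0,0,0,0,-1],[0,0,0,0,0,0,-1],[0,0,0,0,0,0,-1],[0,0,0,0,0,0,-1],[0,0,0,0,0,0,-1],[0,0,0,0,0,0,-1]], "newtons": 30}}

```text
t: 21.98
tcp_pos: [0.3928, -0.3575, 0.0542]
tool_rot: [1.703, 2.638, -0.001]
wrist_force: [-1.8, 1.0, 6.4]
grip_width: 0.0436
finger_force: 30.1
```

Emit:
{"name": "move_arm", "arguments": {"plan": [[0,0,0.1,0,0,0,-1],[0,0,0.35,0,0,0,-1],[0,0,0.7,0,0,0,-1],[0,0,1,0,0,0,-1]], "newtons": 35}}

```text
t: 22.32
tcp_pos: [0.3918, -0.3561, 0.1542]
tool_rot: [-1.703, -2.639, -0.001]
wrist_force: [1.2, -0.0, -0.9]
grip_width: 0.0435
finger_force: 36.0
```

Emit:
{"name": "move_arm", "arguments": {"plan": [[0,0.1,0.35,0,0,0,-1],[0.05,0.35,0.6,0,0,0,-1],[0.1,0.7,0.7,0,0,0,-1],[0.134,0.988,0.7,0,0,0,-1]]}}

```text
t: 22.65
tcp_pos: [0.407, -0.2579, 0.2272]
tool_rot: [1.702, 2.633, -0.001]
wrist_force: [0.5, 0.2, -2.1]
grip_width: 0.0435
finger_force: 36.0
```

Emit:
{"name": "move_arm", "arguments": {"plan": [[0.05,0.35,0,0,0,0,-1],[0.1,0.7,0,0,0,0,-1],[0.134,0.988,0,0,0,0,-1]]}}

```text
t: 22.9
tcp_pos: [0.4188, -0.1569, 0.2233]
tool_rot: [1.703, 2.64, 0.001]
wrist_force: [-0.3, 0.0, -1.4]
grip_width: 0.0437
finger_force: 36.0
```

Emit:
{"name": "move_arm", "arguments": {"plan": [[0.05,0.35,0,0,0,0,-1],[0.1,0.7,0,0,0,0,-1],[0.134,0.988,0,0,0,0,-1]]}}

```text
t: 23.15
tcp_pos: [0.4321, -0.058, 0.2233]
tool_rot: [1.703, 2.64, 0.001]
wrist_force: [1.6, -0.0, -3.4]
grip_width: 0.0433
finger_force: 36.0
```

Emit:
{"name": "move_arm", "arguments": {"plan": [[0.05,0.35,0,0,0,0,-1],[0.1,0.7,0,0,0,0,-1],[0.134,0.988,0,0,0,0,-1]]}}

```text
t: 23.4
tcp_pos: [0.4455, 0.0408, 0.2233]
tool_rot: [1.703, 2.64, 0.001]
wrist_force: [0.9, -0.2, -1.5]
grip_width: 0.0437
finger_force: 36.0
```

Emit:
{"name": "move_arm", "arguments": {"plan": [[0.05,0.35,0,0,0,0,-1],[0.1,0.7,0,0,0,0,-1],[0.13,0.95,0,0,0,0,-1],[0.134,0.988,0,0,0,0,-1],[0.134,0.988,0,0,0,0,-1],[0.134,0.988,0,0,0,0,-1]]}}

```text
t: 23.9
tcp_pos: [0.4589, 0.137, 0.2228]
tool_rot: [-1.702, -2.64, 0.001]
wrist_force: [0.7, -0.7, -0.8]
grip_width: 0.0437
finger_force: 36.1
```

```bash
python3 - <<'E'
from h import *
s=manip.observe(); p=s["tcp_pos"]; print(p,s["wrist_force"],s["grip_width"])
im=viewer.camera("scene"); cv2.imwrite("pics/b1.png",im[...,::-1])
h=cv2.cvtColor(im,cv2.COLOR_RGB2HSV)
def cen(m,box):
    x0,y0,x1,y1=box; q=np.zeros(m.shape,bool); q[y0:y1,x0:x1]=m[y0:y1,x0:x1]; v,u=np.nonzero(q); return (u.mean().round(1),v.mean().round(1),u.min(),u.max(),v.min(),v.max(),len(u)) if len(u) else None
red=((h[...,0]<8)|(h[...,0]>172))&(h[...,1]>150)&(h[...,2]>90)
u,v=proj("scene",p+[0,0,.053])[0]; print("pred cap",u,v)
print("red",cen(red,(int(u)-25,int(v)-20,int(u)+25,int(v)+30)))
yel=(h[...,0]>20)&(h[...,0]<32)&(h[...,1]>140)&(h[...,2]>130)
print("mustard",cen(yel,(295,238,335,268)),proj("scene",[.4898,.0682,.094]))
E
```

```text
[0.45890073 0.13702576 0.22280125] [ 0.72707279 -0.67965971 -0.77180639] 0.043670075461287816
pred cap 313.26054301655336 221.56647297634447
red (np.float64(309.4), np.float64(227.5), np.int64(306), np.int64(312), np.int64(225), np.int64(229), 8)
mustard None [[316.29122647 250.75419762]]
```

```bash
python3 - <<'E'
from h import *
im=cv2.imread("pics/b1.png"); h=cv2.cvtColor(im,cv2.COLOR_BGR2HSV)
m=(((h[...,0]<10)|(h[...,0]>170))&(h[...,1]>110)&(h[...,2]>50)); m[:205]=0;m[250:]=0;m[:,:290]=0;m[:,340:]=0
n,l,st,c=cv2.connectedComponentsWithStats(m.astype(np.uint8)); print(st[1:],c[1:])
print(proj("scene",[[.4589,.137,.2228+.053],[.4589,.137,.2228+.035],[.4588,.1376,.115]]))
y=((h[...,0]>18)&(h[...,0]<35)&(h[...,1]>150)&(h[...,2]>60)); y[:235]=0;y[275:]=0;y[:,:285]=0;y[:,345:]=0
print(cv2.connectedComponentsWithStats(y.astype(np.uint8))[2][1:])
E
```

```text
[[304 219  18  16 168]
 [316 248   3   2   6]] [[312.08333333 227.88690476]
 [317.         248.5       ]]
[[313.26593499 221.55938242]
 [313.51877839 227.25326879]
 [315.26865116 268.44374365]]
[]
```

Emit:
{"name": "move_arm", "arguments": {"plan": [[0,0,-0.35,0,0,0,-1],[0,0,-0.65,0,0,0,-1],[0,0,-0.85,0,0,0,-1],[0,0,-0.95,0,0,0,-1],[0,0,-1,0,0,0,-1]]}}

```text
t: 24.37
tcp_pos: [0.4581, 0.136, 0.1212]
tool_rot: [-1.705, -2.636, 0.003]
wrist_force: [-0.8, -0.1, -1.3]
grip_width: 0.0435
finger_force: 36.1
```

Emit:
{"name": "move_arm", "arguments": {"plan": [[0,0,-0.15,0,0,0,-1],[0,0,-0.3,0,0,0,-1],[0,0,-0.42,0,0,0,-1],[0,0,-0.5,0,0,0,-1],[0,0,-0.54,0,0,0,-1],[0,0,-0.56,0,0,0,-1],[0,0,-0.57,0,0,0,-1],[0,0,-0.58,0,0,0,-1]]}}

```text
t: 25.03
tcp_pos: [0.46, 0.1374, 0.0656]
tool_rot: [1.703, 2.639, 0.002]
wrist_force: [0.4, 0.7, -2.0]
grip_width: 0.0432
finger_force: 36.1
```

Emit:
{"name": "move_arm", "arguments": {"plan": [[0,0,-0.01,0,0,0,-1],[0,0,-0.02,0,0,0,-1],[0,0,-0.02,0,0,0,-1]]}}

```text
t: 25.28
tcp_pos: [0.4597, 0.1375, 0.0632]
tool_rot: [1.703, 2.639, 0.001]
wrist_force: [0.3, -0.5, -0.0]
grip_width: 0.0434
finger_force: 36.1
```

Emit:
{"name": "move_arm", "arguments": {"plan": [[0,0,-0.01,0,0,0,-1],[0,0,-0.015,0,0,0,-1],[0,0,-0.015,0,0,0,-1]]}}

```text
t: 25.53
tcp_pos: [0.4599, 0.1375, 0.0631]
tool_rot: [1.703, 2.639, 0.0]
wrist_force: [-5.6, -1.4, 13.8]
grip_width: 0.0435
finger_force: 37.3
```

Emit:
{"name": "move_arm", "arguments": {"plan": [[0,0,0.015,0,0,0,-0.2],[0,0,0.015,0,0,0,0.5],[0,0,0.015,0,0,0,1],[0,0,0.015,0,0,0,1],[0,0,0.015,0,0,0,1],[0,0,0.015,0,0,0,1],[0,0,0.2,0,0,0,1],[0,0,0.5,0,0,0,1],[0,0,0.8,0,0,0,1],[0,0,1,0,0,0,1]]}}

```text
t: 26.37
tcp_pos: [0.4601, 0.1375, 0.1638]
tool_rot: [1.702, 2.638, 0.002]
wrist_force: [0.9, 0.1, -0.0]
grip_width: 0.0854
finger_force: 0.0
```

Emit:
{"name": "move_arm", "arguments": {"plan": [[0,0,0.4,0,0,0,1],[0,-0.2,0.8,0,0,0,1],[0,-0.6,0.8,0,0,0,1],[0,-1,0.8,0,0,0,1]]}}

```text
t: 26.7
tcp_pos: [0.4611, 0.0369, 0.2451]
tool_rot: [1.695, 2.637, 0.005]
wrist_force: [1.2, 0.2, -1.1]
grip_width: 0.0853
finger_force: 0.0
```

Emit:
{"name": "move_arm", "arguments": {"plan": [[0,-0.4,0,0,0,0,1],[0,-0.8,0,0,0,0,1],[0,-1,0,0,0,0,1]]}}

```text
t: 26.95
tcp_pos: [0.4589, -0.0663, 0.2415]
tool_rot: [1.705, 2.637, -0.002]
wrist_force: [0.4, 0.4, -0.6]
grip_width: 0.085
finger_force: 0.0
```

Emit:
{"name": "move_arm", "arguments": {"plan": [[0,-0.4,0,0,0,0,1],[0,-0.8,0,0,0,0,1],[0,-1,0,0,0,0,1]]}}

```text
t: 27.2
tcp_pos: [0.4588, -0.1663, 0.2413]
tool_rot: [1.705, 2.637, -0.002]
wrist_force: [0.6, 0.6, 0.1]
grip_width: 0.0853
finger_force: 0.0
```

Emit:
{"name": "move_arm", "arguments": {"plan": [[0,-0.4,0,0,0,0,1],[0,-0.8,0,0,0,0,1],[0,-1,0,0,0,0,1],[0,-1,0,0,0,0,1],[0,-1,0,0,0,0,1]]}}

```text
t: 27.62
tcp_pos: [0.4588, -0.2634, 0.2408]
tool_rot: [-1.706, -2.637, -0.001]
wrist_force: [0.5, 1.3, -0.5]
grip_width: 0.0848
finger_force: 0.0
```

```bash
python3 - <<'E'
from h import *
np.set_printoptions(precision=4,suppress=True)
im=viewer.camera("scene"); cv2.imwrite("pics/e_s.png",im[...,::-1]); cv2.imwrite("pics/e_t.png",viewer.camera("top")[...,::-1])
h=cv2.cvtColor(im,cv2.COLOR_RGB2HSV); H,S,V=[h[...,i] for i in range(3)]
def comp(name,m,box,z):
    x0,y0,x1,y1=box; n,l,st,c=cv2.connectedComponentsWithStats(m[y0:y1,x0:x1].astype(np.uint8))
    k=1+np.argmax(st[1:,4]) if n>1 else None
    if k: print(name,st[k]+[x0,y0,0,0,0],c[k]+[x0,y0],back("scene",c[k]+[x0,y0],z)[0])
comp("red",((H<8)|(H>172))&(S>130)&(V>90),(295,235,340,300),.112)
comp("must",(H>20)&(H<34)&(S>140)&(V>130),(295,235,340,275),.09)
comp("pepper top",(S<40)&(V>180),(285,265,345,330),.13)
comp("jam lid",(S<40)&(V>110)&(V<225),(335,190,390,240),.09)
comp("green",(H>45)&(H<80)&(S>90),(360,135,400,175),.095)
# unmoved check vs first pictures: caddy and tray areas
o=cv2.imread("pics/scene0.png")[...,::-1]
d=cv2.absdiff(o,im).max(2)
for n,b in dict(cadd_near=(290,322,338,340),cupjuice=(275,175,332,225),green=(366,140,386,178),caddy_leftedge=(292,300,300,322)).items(): print(n,d[b[1]:b[3],b[0]:b[2]].mean().round(1),np.percentile(d[b[1]:b[3],b[0]:b[2]],95))
E
```

```text
red [307 263  17  16 126] [314.6746 272.1111] [0.4563 0.1464]
must [305 247  21  13 183] [314.3333 253.2404] [0.4923 0.0747]
pepper top [302 280  23  20 355] [313.4901 288.8535] [0.4304 0.2055]
jam lid [347 207  21  10  82] [356.8049 211.2317] [ 0.4523 -0.1116]
green [369 145  13  12 100] [375.32 150.66] [ 0.5009 -0.3772]
cadd_near 9.1 45.69999999999982
cupjuice 5.4 9.0
green 10.3 41.049999999999955
caddy_leftedge 6.0 9.0
```

```bash
python3 -c "
from cell import manip; print(manip.finish_job())"
```

```text
the job is handed in; nothing more can be done
None
```

The job is handed in at about 28 s of the 104 s allowed: jam on the tray's empty end, mustard where the jam stood, pepper in the other end compartment, and red spice jar in the middle; the final check of the red jar was by pixel measurements only (picture limit reached).

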